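# Lay the coffee tray for two on the garden table

### The job

Lay the wooden tray for coffee for two, left, right and behind being as seen from the robot: stand each espresso cup in the middle of the saucer of its own colour with its handle pointing to the right along the tray, the green sugar pot on the tray exactly midway between the two saucers and in line with them, closed with its bamboo lid, and the steel milk jug on the tray straight behind the sugar pot, two or three centimetres of space between them. Set things down rather than dropping them, and leave the saucers, the grey mug and the herb pot where they are.

Things in the scene. Friction and masses are not known exactly. Their poses are not given: they have to be found in the camera images.
- tray: wooden serving tray, fixed to the table: 400 mm along its y, 240 mm along its x; floor 12 mm and rim 22 mm (10 mm wide) above the table, a dark steel bow handle up to 46 mm high at each y end. Origin: centre of its underside; x points away from the robot (to the tray's back), y to the robot's left, within 9 degrees. The two saucers stand on it 125 mm left and right of its middle line, in a row 40 mm nearer to the robot than its centre
- cup_red: cream espresso cup with dark red handle and dark red rim, 62 mm across with straight sides above 18 mm, 62 mm high, foot 44 mm across. Loose, upright, about 160 g. Origin: centre of its underside, z up; its ear handle points along its own -y axis and reaches 51 mm from the cup's axis (from 16 to 54 mm up, 8 mm thick), so the body is gripped across its x axis. At the start the handle points to the robot's right (world -y), give or take 46 degrees
- cup_blue: blue espresso cup, blue handle, 62 mm across with straight sides above 18 mm, 62 mm high, foot 44 mm across. Loose, upright, about 160 g. Origin: centre of its underside, z up; its ear handle points along its own -y axis and reaches 51 mm from the cup's axis (from 16 to 54 mm up, 8 mm thick), so the body is gripped across its x axis. At the start the handle points to the robot's right (world -y), give or take 46 degrees
- saucer_red: cream saucer with a dark red rim, 112 mm across and 12 mm high at the rim, its flat middle, 5 mm above its underside, is about 65 mm across. Loose on the tray, about 200 g. Origin: centre of its underside
- saucer_blue: blue saucer, 112 mm across and 12 mm high at the rim, its flat middle, 5 mm above its underside, is about 65 mm across. Loose on the tray, about 200 g. Origin: centre of its underside
- sugar_pot: round green open sugar pot with white sugar cubes in it, no handle: 66 mm across, straight sides above 8 mm, 68 mm high, mouth 57 mm across. Loose, about 220 g. Origin: centre of its underside, z up
- sugar_lid: bamboo lid of the sugar pot, lying on the table right way up: a pale disc 70 mm across whose underside is 6 mm and top 12 mm above the lid's lowest face, below it a tapered plug (49 to 40 mm across, 6 mm deep) that drops into the pot's mouth, on it a dark knob 18 mm across and 22 mm high (top at 34 mm). About 50 g. Origin: centre of the plug's underside; seated, it is 62 mm above the pot's underside
- milk_jug: small stainless steel milk jug, open: straight round body 59 mm across, 80 mm high, ear handle along its own -y reaching 52 mm from the axis (from 14 to 70 mm up, 8 mm thick), a small spout at +y; gripped across its x axis. Loose, about 200 g. Origin: centre of its underside, z up; at the start the handle points to the robot's right, give or take 46 degrees
- grey_mug: bystander: big grey mug, 82 mm across, 95 mm high, with an ear handle. Origin: centre of its underside
- herb_pot: bystander: terracotta pot of herbs, 100 mm across, about 140 mm high. Origin: centre of its underside
Mind the look-alikes: they are no part of the job. What is shaped like the sugar_pot but pink is not meant.

How it is judged:
At the end, for the whole second after the job is handed in: Cups upright on own-colour saucers (11 mm), handles right along the tray (29 deg); saucers moved under 20 mm; pot on the tray within 15 mm of midway between them; lid seated level (7 mm); jug on the tray, 18 mm from its middle line, centre 70-130 mm behind the pot's; all at rest (horizontal distance between cup_red and saucer_red below 0.011 m and z of cup_red in the frame of saucer_red between 0.001 and 0.009 m and angle between each of cup_red, cup_blue's own z axis and vertical below 0.12 rad and angle between the y axis of each of cup_red, cup_blue and the y axis of tray, either way round below 0.5 rad and distance of each of saucer_red, saucer_blue from where it was at the start of the episode below 0.02 m and ((y of cup_red in the frame of tray above 0 m and y of tray in the frame of cup_red below 0 m) or (y of cup_red in the frame of tray below 0 m and y of tray in the frame of cup_red above 0 m)) and horizontal distance between cup_blue and saucer_blue below 0.011 m and z of cup_blue in the frame of saucer_blue between 0.001 and 0.009 m and ((y of cup_blue in the frame of tray above 0 m and y of tray in the frame of cup_blue below 0 m) or (y of cup_blue in the frame of tray below 0 m and y of tray in the frame of cup_blue above 0 m)) and x of sugar_pot in the frame of tray between -0.055 and -0.025 m and y of sugar_pot in the frame of tray between -0.015 and 0.015 m and z of sugar_pot in the frame of tray between 0.008 and 0.016 m and angle between each of sugar_pot, sugar_lid, milk_jug's own z axis and vertical below 0.1 rad and horizontal distance between sugar_lid and sugar_pot below 0.007 m and z of sugar_lid in the frame of sugar_pot between 0.058 and 0.066 m and x of milk_jug in the frame of tray above 0.02 m and y of milk_jug in the frame of tray between -0.018 and 0.018 m and z of milk_jug in the frame of tray between 0.008 and 0.016 m and horizontal distance between milk_jug and sugar_pot between 0.07 and 0.13 m and linear speed of each of cup_red, cup_blue, sugar_pot, sugar_lid, milk_jug below 0.02 m/s); the robot touches nothing.
It fails at once if the grey mug is knocked: it moves more than 20 mm (distance of grey_mug from where it was at the start of the episode above 0.02 m).
It fails at once if the herb pot is knocked: it moves more than 20 mm (distance of herb_pot from where it was at the start of the episode above 0.02 m).
It fails at once if a cup, the pot, the lid or the jug is dropped: it falls free of the fingers at over 0.7 m/s (a drop of some 25 mm) ((linear speed of cup_red above 0.7 m/s and contact force between the fingers and cup_red below 0.05 N) or (linear speed of cup_blue above 0.7 m/s and contact force between the fingers and cup_blue below 0.05 N) or (linear speed of sugar_pot above 0.7 m/s and contact force between the fingers and sugar_pot below 0.05 N) or (linear speed of sugar_lid above 0.7 m/s and contact force between the fingers and sugar_lid below 0.05 N) or (linear speed of milk_jug above 0.7 m/s and contact force between the fingers and milk_jug below 0.05 N)).
It also fails if it takes over 125 s, if anything falls off the work surface, if the arm or the gripper's body presses on something with over 40 N, if the wrist force passes 120 N, or if a joint passes its speed limit or range.

### The arm

A 6-joint arm with a two-finger parallel gripper is mounted at the origin on the work surface. World frame = base frame: x ahead of the robot, y to its left, z up, the work surface at z = 0. Lengths are in m, angles in rad, forces in N, time in s.
With the tool pointing down it reaches from about 0.225 to 0.875 m from the base axis. Payload 3.4 kg.
Tool frame: the origin (TCP) lies on the centre line of the jaws, within the pads' length; the fingertips stand 11 mm ahead of it and the grasp point (between the pads) lies 8 mm behind it; z points along the fingers, y is the line along which they close (so a half turn about z gives the same grasp; the last joint's range is limited). The gripper opens to 85 mm and grips with 20 to 120 N. Pads are 22 mm wide; open, the fingers measure 114 mm over their backs; the gripper's body (76 mm by 85 mm) begins 54 mm behind the grasp point. The pads swing forward as they close: fully open they stand 13 mm farther back than shut.
Start: joints at [-1.354, 0.276, 1.505, -0, 1.361, -0.121], TCP at [0.191, -0.543, 0.242] pointing down, gripper open.
Joint ranges: [-2.89, 2.89], [-0.75, 2.08], [0.22, 2.7], [-1.18, 4.32], [0.11, 2.71], [-2.7, 2.7]. Speed limits (rad/s): [2.57, 2.57, 3.14, 3.14, 3.14, 3.14].

### API

Orientations are given as a unit quaternion [w, x, y, z].
In Python, from rig import manip, eyes, job gives the robot as it stands.
- The arm moves only by the tool drive_tool, never from a script. Its argument "rows" is a list of rows, each a list of 3 entries, a list of its own where there are three numbers: the turn, a rotation vector about the world's x, y, z in rad, then the shift along the world's x, y, z in cm, then the finger opening in cm, from 0 to 8.54. A call has 1 to 8 rows; each row shifts and turns the commanded pose from where the row before left it; what a row does not reach is not made up. A row lasts 1/8 s, in which the tool goes at most 62.5 mm and 10.7 degrees, less where a joint would pass 70% of its speed; a pose out of reach is approached as far as the arm can. A call is refused whole if a number of a shift passes 6.25 or a number of a turn 0.188, either way. A call with a gripper value outside its range is refused whole. The fingers move at their own pace and stop on an object; "force" is the grip in N (left out, the last holds). Time passes only in rows, so rows that do not move let the fingers close. It gives the time, the measured TCP pose, the force, the opening and the grip force at its end, in the units of the state.
- manip.get_state(): the state, without advancing time (a new reading comes with each control period).
- eyes.get_image(name): name is "scene" or "top" or "wrist"; returns the picture (384x512x3 uint8, red, green, blue); there is no depth.
- eyes.get_calibration(name): a dict with "camera_matrix" (3x3 intrinsics, pixels), "view" (4x4, takes a point from world to camera coordinates). Camera axes: x right, y up, looking along -z (the intrinsics and any distortion apply to the point x, -y, -z); pixel columns grow to the right and rows downward; lengths in m; the calibration is good to about 2 mm. The wrist camera is an equidistant fisheye: a pixel r from the principal point sees the ray r / f radians off the axis. A picture is of the moment at which its call begins: read the wrist's pose just before it. get_calibration takes no time and is no camera call; for the wrist camera it gives the pose at the moment of the call.
- job.sign_off(): hands the job in; it is judged then, once.
The state is a dict: "clock": time; "qpos": joint angles; "qd": joint speeds; "effort": joint torques, N m; "position": TCP position; "ee_rot": TCP orientation; "contact_force": force on the tool from outside, world axes, zero at the start; "moment": the same for the moment, N m; "width": finger opening in m; "gripper_force": force on a finger pad.
Only numpy, scipy, OpenCV 4.12 (cv2) and the standard library are available. Lean on these libraries where they do the work, as an engineer would, in place of code of your own. Each camera call takes 0.05 s, during which the arm holds its last target. There are 200 camera calls.

## Working session

There is one attempt and no reset: what is moved stays moved. The work goes in short steps, Python scripts to look and compute and a tool call to move; the robot and the scene stay as the last step left them, time stands still between calls to the robot, and variables do not carry over. Pictures are saved under pics/ and viewed, at most 16 in all, crops included, and the job is handed in when it is done.

Besides the shell and the picture viewer there is one more tool, called after "Call:" as name([rows], argument=value, ...), one row to a line, values as JSON. drive_tool: Moves the arm, as the interface text tells. Its arguments: {"type":"object","properties":{"rows":{"type":"array"},"force":{"type":"number"}},"required":["rows"]}

```bash
mkdir -p pics; ls; python3 - <<'E'
from rig import manip,eyes,job
import cv2,numpy as np
for n in("top","scene"):
    im=eyes.get_image(n);cv2.imwrite(f"pics/{n}0.png",im[:,:,::-1])
    c=eyes.get_calibration(n);print(n,{k:np.round(v,4).tolist() if not isinstance(v,str) else v for k,v in c.items()})
s=manip.get_state();print(s)
E
```

```text
pics
top {'camera_matrix': [[434.713, 0.0, 254.4379], [0.0, 434.713, 191.5438], [0.0, 0.0, 1.0]], 'view': [[0.018, -0.9997, 0.0176, -0.0254], [0.9973, 0.0192, 0.0715, -0.5251], [-0.0718, 0.0162, 0.9973, -1.2913], [0.0, 0.0, 0.0, 1.0]]}
scene {'camera_matrix': [[388.9489, 0.0, 255.0764], [0.0, 388.9489, 192.6362], [0.0, 0.0, 1.0]], 'view': [[0.5745, 0.8184, 0.0148, -0.311], [-0.6126, 0.4179, 0.6709, 0.2929], [0.5429, -0.3945, 0.7414, -1.2679], [0.0, 0.0, 0.0, 1.0]]}
{'clock': 0.1, 'qpos': array([-1.35398725e+00,  2.76559106e-01,  1.50600127e+00, -1.15451293e-05,
        1.36068489e+00, -1.21035127e-01]), 'qd': array([ 1.70752857e-03, -1.10747213e-03, -7.94691123e-04,  3.17553835e-04,
        9.35145671e-05, -6.10356615e-04]), 'effort': array([ 1.53405439e-03, -4.17700624e+01, -2.46404868e+01, -8.93569745e-05,
        5.81594548e-03, -9.05151921e-06]), 'position': array([ 0.1904623 , -0.54207105,  0.24151268]), 'ee_rot': array([-8.25091983e-04,  9.85766016e-01,  1.68121027e-01, -4.51924842e-05]), 'contact_force': array([ 0.79932678, -0.15986346,  0.25493639]), 'moment': array([-0.00261272,  0.04739839, -0.06565695]), 'gripper_force': 0.0, 'width': 0.08536538741137434}
```

View pics/top0.png

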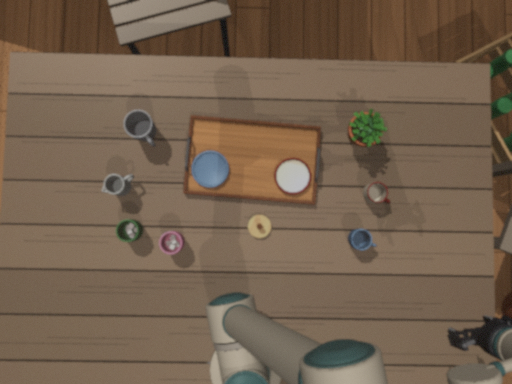

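View pics/scene0.png

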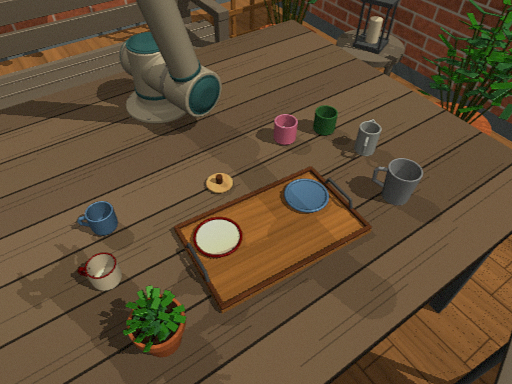

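Blue saucer is at (210,170), red saucer at (293,176), jug at (115,184), and lid at (259,227). The red cup is at (377,192) and the blue cup at (361,240). There are two pots: green (130,231) and pink (171,243). The green one with white cubes fits the description; I'll confirm it in an enlarged crop.

```bash
cat > h.py <<'E'
import cv2,numpy as np
from rig import manip,eyes,job
def ray(cal,u,v,fish=False):
    K=np.array(cal["camera_matrix"]);V=np.array(cal["view"])
    x,y=(u-K[0,2])/K[0,0],(v-K[1,2])/K[1,1]
    if fish:
        r=np.hypot(x,y);s=np.sin(r)/r if r>1e-9 else 1;d=np.array([x*s,-y*s,-np.cos(r)])
    else: d=np.array([x,-y,-1.])
    R=V[:3,:3];return -R.T@V[:3,3],R.T@d
def at(cal,u,v,z,fish=False):
    c,d=ray(cal,u,v,fish);return c+d*(z-c[2])/d[2]
def proj(cal,p,fish=False):
    K=np.array(cal["camera_matrix"]);V=np.array(cal["view"])
    q=V[:3,:3]@np.array(p)+V[:3,3];q=np.array([q[0],-q[1],-q[2]])
    if fish:
        r=np.hypot(q[0],q[1]);n=q[:2]*np.arctan2(r,q[2])/max(r,1e-9)
    else:n=q[:2]/q[2]
    return n*K[0,0]+K[:2,2]
E
python3 - <<'E'
from h import *
im=cv2.imread("pics/top0.png")
def crop(r0,c0,h,w,s):
    return cv2.resize(im[r0:r0+h,c0:c0+w],None,fx=s,fy=s,interpolation=cv2.INTER_CUBIC)
a=crop(165,95,95,95,4); b=crop(165,335,95,95,4)
cv2.imwrite("pics/c1.png",np.hstack([a,b]))
cv2.imwrite("pics/c2.png",crop(105,175,140,155,4))
cal=eyes.get_calibration("top")
for n,u,v,z in [("bs",210,170,.024),("rs",293,176,.024),("jug",115,184,.08),("pot",130,231,.068),("lid",259,227,.012),("rc",377,192,.062),("bc",361,240,.062),("mug",139,124,.095),("herb",367,128,.1),("t1",192,117,.022),("t2",321,128,.022),("t3",317,206,.022),("t4",184,194,.022)]:
    print(n,np.round(at(cal,u,v,z),3))
E
```

```text
bs [0.588 0.119 0.024]
rs [ 0.574 -0.131  0.024]
jug [0.535 0.385 0.08 ]
pot [0.402 0.34  0.068]
lid [ 0.419 -0.031  0.012]
rc [ 0.528 -0.374  0.062]
bc [ 0.387 -0.327  0.062]
mug [0.707 0.319 0.095]
herb [ 0.709 -0.334  0.1  ]
t1 [0.749 0.178 0.022]
t2 [ 0.723 -0.215  0.022]
t3 [ 0.485 -0.205  0.022]
t4 [0.514 0.195 0.022]
```

View pics/c1.png

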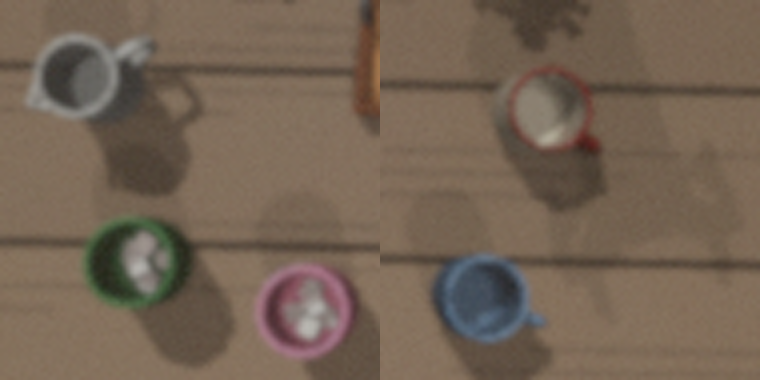

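View pics/c2.png

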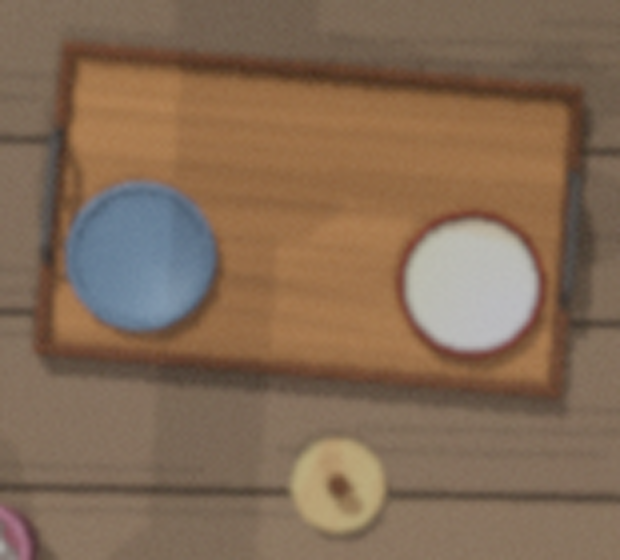

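The enlarged crop confirms that the green pot with white cubes at (128,230) is the one meant; the pink pot at (171,243) is the look-alike. Rim centres are jug (114.3,184.3), red cup (377.8,192) and blue cup (361,239.3). Now the handle tips and tray corners.

```bash
python3 - <<'E'
from h import *
cal=eyes.get_calibration("top")
A=lambda u,v,z:at(cal,95+(u-0)/4-.375,165+v/4-.375,z)
B=lambda u,v,z:at(cal,335+(u-380)/4-.375,165+v/4-.375,z)
C=lambda u,v,z:at(cal,175+u/4-.375,105+v/4-.375,z)
def rep(n,c,t,): 
    d=t-c;print(n,np.round(c,4),"handle az deg",round(np.degrees(np.arctan2(d[1],d[0])),1),"len",round(np.hypot(*d[:2]),4))
rep("jug",A(77,77,.08),A(148,44,.065)); rep("jugspout(op)",A(77,77,.08),A(33,101,.078))
rep("red",B(551,108,.062),B(595,149,.05)); rep("blue",B(484,297,.062),B(542,322,.05))
print("pot",A(133,262,.068),"pink",A(305,311,.068),"lid",C(338,486,.012),"knob",C(337,485,.034))
bs,rs=C(142,257,.024),C(472,284,.024);print("sauc",bs,rs,np.linalg.norm(bs-rs))
cs=np.array([C(*p,.022) for p in[(65,42),(583,88),(560,397),(37,355)]]);print(cs.round(4),cs.mean(0))
ax=bs-rs;print("tray yaw from saucers",np.degrees(np.arctan2(-ax[0],ax[1])))
e=(cs[0]+cs[3]-cs[1]-cs[2]);print("from corners",np.degrees(np.arctan2(-e[0],e[1])))
f=(cs[0]+cs[1]-cs[2]-cs[3]);print(np.degrees(np.arctan2(f[1],f[0])),np.linalg.norm(e)/2,np.linalg.norm(f)/2)
E
```

```text
jug [0.5354 0.3878 0.08  ] handle az deg -60.1 len 0.0526
jugspout(op) [0.5354 0.3878 0.08  ] handle az deg 119.5 len 0.0359
red [ 0.5291 -0.3751  0.062 ] handle az deg -128.5 len 0.0463
blue [ 0.3905 -0.3259  0.062 ] handle az deg -111.3 len 0.0492
pot [0.40408307 0.34613694 0.068     ] pink [0.37127625 0.22211011 0.068     ] lid [ 0.42182491 -0.03178208  0.012     ] knob [ 0.42271061 -0.03040195  0.034     ]
sauc [0.59095759 0.1189567  0.024     ] [ 0.57548736 -0.12985959  0.024     ] 0.24929675908275806
[[ 0.7543  0.1816  0.022 ]
 [ 0.7275 -0.213   0.022 ]
 [ 0.4916 -0.1974  0.022 ]
 [ 0.5157  0.1958  0.022 ]] [ 0.62228408 -0.00823004  0.022     ]
tray yaw from saucers -3.5578019550849502
from corners -3.696665571168311
-3.598380163183681 0.39474063623450767 0.2377087079596672
```

Measurements agree with the sizes given: saucers 249 mm apart, tray yaw −3.6°, handle lengths as specified. I start with the red cup.

Call:
drive_tool([
  [[0,0,0.08],[4.8,2.4,-1],8.54],
  [[0,0,0.08],[4.8,2.4,-1],8.54],
  [[0,0,0.08],[4.8,2.4,-1],8.54],
  [[0,0,0.08],[4.8,2.4,-1],8.54],
  [[0,0,0.08],[4.8,2.4,-1],8.54],
  [[0,0,0.08],[4.8,2.4,-1],8.54],
  [[0,0,0.08],[4.8,2.4,-1],8.54],
  [[0,0,0],[0,0,0],8.54],
], force=35)

```text
clock: 1.1
position: [0.5291, -0.3718, 0.1704]
ee_rot: [-0.001, 0.9, 0.436, 0.0]
contact_force: [0.2, -0.4, -0.2]
width: 0.0852
gripper_force: 0.0
```

```bash
cat >> h.py <<'E'
def yaw(s):
    from scipy.spatial.transform import Rotation as R
    q=s["ee_rot"];M=R.from_quat([q[1],q[2],q[3],q[0]]).as_matrix()
    return np.degrees(np.arctan2(M[1,1],M[0,1])),M[:,2]
def st():
    s=manip.get_state();y,z=yaw(s)
    print("t",round(s["clock"],2),"pos",s["position"].round(4),"psi",round(y,1),"tilt",z.round(3),"w",round(s["width"],4),"gf",round(s["gripper_force"],1),"F",s["contact_force"].round(1))
    return s
E
python3 - <<'E'
from h import *
st();cal=eyes.get_calibration("wrist");im=eyes.get_image("wrist");cv2.imwrite("pics/w1.png",im[:,:,::-1])
K=cal["camera_matrix"];print(K[0,0],K[:2,2]);print("expected red rim ctr",proj(cal,(.529,-.375,.062),True),"base handle",proj(cal,(.529+.05*np.cos(np.radians(-128.5)),-.375+.05*np.sin(np.radians(-128.5)),.05),True))
a=np.linspace(0,2*np.pi,60);j=im[:,:,::-1].copy()
for x,y,z,r in[(.529,-.375,.062,.031)]:
    p=np.array([proj(cal,(x+r*np.cos(t),y+r*np.sin(t),z),True) for t in a]);cv2.polylines(j,[p.round().astype(int)],True,(0,255,0),1)
cv2.imwrite("pics/w1o.png",j)
E
```

```text
t 1.1 pos [ 0.5291 -0.3718  0.1704] psi -38.3 tilt [-0.001  0.003 -1.   ] w 0.0852 gf 0.0 F [ 0.2 -0.4 -0.2]
297.3186396354542 [253.39876985 188.62065923]
expected red rim ctr [256.78384538 194.28731838] base handle [256.29630156 239.02891854]
```

View pics/w1o.png

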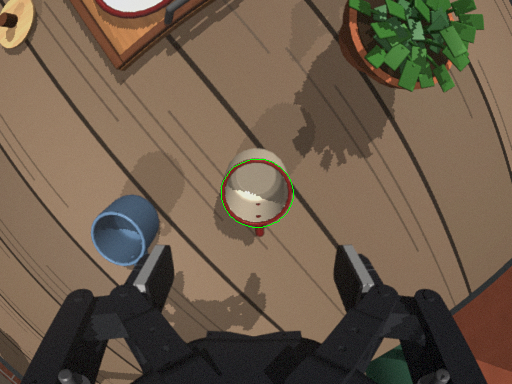

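The projected rim of the red cup matches the picture (centre about (257,193), handle at (260,232) straight below), so I descend.

Call:
drive_tool([
  [[0,0,0],[0,-0.3,-4.8],8.54],
  [[0,0,0],[0,0,-4.5],8.54],
  [[0,0,0],[0,0,-3],8.54],
  [[0,0,0],[0,0,-1.5],8.54],
  [[0,0,0],[0,0,0],8.54],
  [[0,0,0],[0,0,0],5],
  [[0,0,0],[0,0,0],5],
  [[0,0,0],[0,0,0],5],
], force=35)

```text
clock: 2.15
position: [0.5276, -0.3786, 0.0364]
ee_rot: [0.002, 0.901, 0.434, 0.001]
contact_force: [-1.0, -1.5, 6.7]
width: 0.0603
gripper_force: 38.3
```

Call:
drive_tool([
  [[0,0,0],[0,0,0],5],
  [[0,0,0],[0,0,0],5],
  [[0,0,0],[0,0,0],5],
])

```text
clock: 2.52
position: [0.5276, -0.3785, 0.0364]
ee_rot: [0.002, 0.901, 0.434, 0.001]
contact_force: [-0.2, -0.5, 6.0]
width: 0.0606
gripper_force: 38.3
```

Call:
drive_tool([
  [[0,0,0],[0,0,2],5],
  [[0,0,0],[0,1,4],5],
  [[0,0,0.102],[0.8,4,2],5],
  [[0,0,0.102],[0.8,4,0],5],
  [[0,0,0.102],[0.8,4,0],5],
  [[0,0,0.102],[0.8,4,0],5],
  [[0,0,0.102],[0.8,4,0],5],
  [[0,0,0.102],[0.8,3.9,0],5],
])

```text
clock: 3.52
position: [0.5745, -0.127, 0.1144]
ee_rot: [0.0, 0.727, 0.686, 0.0]
contact_force: [0.7, 0.9, -1.8]
width: 0.0605
gripper_force: 38.2
```

```bash
cat >> h.py <<'E'
def rim(name,circles,out,fish=True):
    cal=eyes.get_calibration(name);im=eyes.get_image(name)[:,:,::-1].copy();cv2.imwrite(out.replace(".png","_raw.png"),im)
    a=np.linspace(0,2*np.pi,60)
    for x,y,z,r in circles:
        p=np.array([proj(cal,(x+r*np.cos(t),y+r*np.sin(t),z),fish) for t in a]);cv2.polylines(im,[(p*8).round().astype(int)],True,(0,255,0),1,cv2.LINE_AA,3)
    cv2.imwrite(out,im);return cal,im
E
python3 - <<'E'
from h import *
s=st();p=s["position"]
cal,im=rim("wrist",[(p[0],p[1],p[2]+.062-.0364,.031),(.5755,-.1299,.024,.056)],"pics/w2.png")
E
```

```text
t 3.52 pos [ 0.5745 -0.127   0.1144] psi -3.3 tilt [ 0.  0. -1.] w 0.0605 gf 38.2 F [ 0.7  0.9 -1.8]
```

View pics/w2.png

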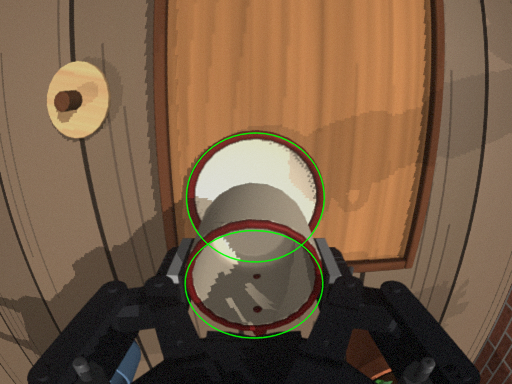

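The rim of the held cup (centre about (256,276)) sits 8 px, or 3.6 mm, to +y of the TCP. The saucer is where measured. I correct for that and lower.

Call:
drive_tool([
  [[0,0,0],[0.1,-0.6,-2.5],5],
  [[0,0,0],[0,0,-2],5],
  [[0,0,0],[0,0,-1],5],
  [[0,0,0],[0,0,0],5],
])

```text
clock: 4.08
position: [0.5751, -0.1344, 0.0588]
ee_rot: [-0.001, 0.728, 0.685, -0.0]
contact_force: [-0.4, 0.4, -1.7]
width: 0.0604
gripper_force: 38.2
```

Call:
drive_tool([
  [[0,0,0],[0,0.05,-0.25],5],
  [[0,0,0],[0,0,-0.2],5],
  [[0,0,0],[0,0,0],5],
])

```text
clock: 4.45
position: [0.5757, -0.1341, 0.0551]
ee_rot: [0.0, 0.728, 0.685, 0.0]
contact_force: [0.6, 0.2, -1.9]
width: 0.0606
gripper_force: 38.2
```

Call:
drive_tool([
  [[0,0,0],[0,0.0,-0.1],5],
  [[0,0,0],[0,0,-0.1],5],
  [[0,0,0],[0,0,0],5],
])

```text
clock: 4.82
position: [0.5757, -0.1341, 0.0534]
ee_rot: [0.0, 0.728, 0.685, 0.0]
contact_force: [-1.4, 0.5, 2.6]
width: 0.0608
gripper_force: 38.5
```

Call:
drive_tool([
  [[0,0,0],[0,0,0],7.5],
  [[0,0,0],[0,0,0],8.54],
  [[0,0,0],[0,0,0],8.54],
  [[0,0,0],[0,0,1.5],8.54],
  [[0,0,0],[0,0,4],8.54],
  [[0,0,0],[0,0,4],8.54],
  [[0,0,0],[0,0,2],8.54],
  [[0,0,-0.06],[-3,-3,0],8.54],
])

```text
clock: 5.82
position: [0.5485, -0.1639, 0.1713]
ee_rot: [0.003, 0.748, 0.664, 0.002]
contact_force: [-1.4, -0.6, -0.2]
width: 0.0852
gripper_force: 0.0
```

Call:
drive_tool([
  [[0,0,-0.06],[-3.8,-3.8,0],8.54],
  [[0,0,-0.06],[-3.8,-3.8,0],8.54],
  [[0,0,-0.06],[-3.8,-3.8,0],8.54],
  [[0,0,-0.07],[-3.8,-3.8,0],8.54],
  [[0,0,0],[0,-0.9,0],8.54],
  [[0,0,0],[0,0,0],8.54],
])

```text
clock: 6.58
position: [0.3941, -0.3257, 0.1686]
ee_rot: [0.001, 0.826, 0.564, 0.001]
contact_force: [0.1, 0.0, 0.4]
width: 0.0853
gripper_force: 0.0
```

```bash
python3 - <<'E'
from h import *
st()
rim("wrist",[(.3905,-.3259,.062,.031),(.5755,-.1299,.024,.056),(.5755,-.1299,.079,.031)],"pics/w3.png")
E
```

```text
t 6.58 pos [ 0.3941 -0.3257  0.1686] psi -21.3 tilt [ 0.002 -0.001 -1.   ] w 0.0853 gf 0.0 F [0.1 0.  0.4]
```

View pics/w3.png

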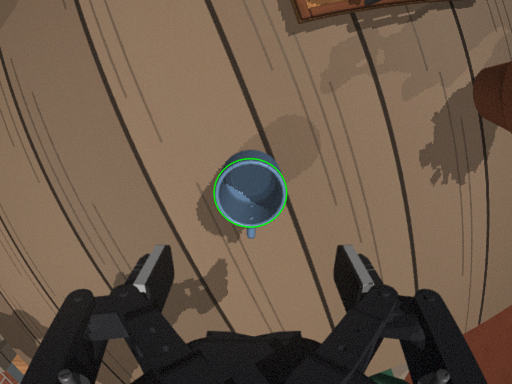

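The blue cup's rim (250,193) matches the projection and its handle is at (251,232), so I descend.

Call:
drive_tool([
  [[0,0,0],[-0.3,-0.1,-4.8],8.54],
  [[0,0,0],[0,0,-4.4],8.54],
  [[0,0,0],[0,0,-2.8],8.54],
  [[0,0,0],[0,0,-1.2],8.54],
  [[0,0,0],[0,0,0],8.54],
  [[0,0,0],[0,0,0],5],
  [[0,0,0],[0,0,0],5],
  [[0,0,0],[0,0,0],5],
])

```text
clock: 7.62
position: [0.3913, -0.3267, 0.0372]
ee_rot: [0.001, 0.825, 0.564, 0.0]
contact_force: [0.2, 0.9, 7.0]
width: 0.06
gripper_force: 39.1
```

Call:
drive_tool([
  [[0,0,0],[0,0,0],5],
  [[0,0,0],[0,0,0],5],
  [[0,0,0],[0,0,0],5],
])

```text
clock: 8.0
position: [0.3913, -0.3267, 0.0372]
ee_rot: [0.001, 0.825, 0.564, 0.0]
contact_force: [1.1, 1.8, 7.0]
width: 0.0598
gripper_force: 39.1
```

Call:
drive_tool([
  [[0,0,0],[0,0,2],5],
  [[0,0,0],[0,0,4],5],
  [[0,0,0.05],[1.5,3.5,4.5],5],
  [[0,0,0.05],[2.2,5,0],5],
  [[0,0,0.05],[2.2,5,0],5],
  [[0,0,0.05],[2.2,5,0],5],
  [[0,0,0.05],[2.2,5,0],5],
  [[0,0,0.059],[2.2,5,0],5],
])

```text
clock: 9.0
position: [0.5158, -0.0395, 0.1409]
ee_rot: [0.0, 0.728, 0.685, 0.0]
contact_force: [0.9, -0.2, -1.5]
width: 0.0599
gripper_force: 38.9
```

Call:
drive_tool([
  [[0,0,0],[2.2,5,0],5],
  [[0,0,0],[2.2,5,0],5],
  [[0,0,0],[2.2,5,0],5],
  [[0,0,0],[1,1.1,0],5],
  [[0,0,0],[0,0,-2],5],
  [[0,0,0],[0,0,0],5],
])

```text
clock: 9.75
position: [0.5897, 0.1192, 0.1192]
ee_rot: [-0.001, 0.729, 0.685, -0.002]
contact_force: [-0.0, 0.1, -2.4]
width: 0.0598
gripper_force: 38.8
```

```bash
python3 - <<'E'
from h import *
s=st();p=s["position"]
rim("wrist",[(p[0],p[1],p[2]+.062-.0372,.031),(.591,.119,.024,.056),(.5755,-.1299,.024,.056),(.5755,-.1299,.079,.031)],"pics/w4.png")
E
```

```text
t 9.75 pos [0.5897 0.1192 0.1192] psi -3.6 tilt [-0.005 -0.001 -1.   ] w 0.0598 gf 38.8 F [-0.   0.1 -2.4]
```

View pics/w4.png

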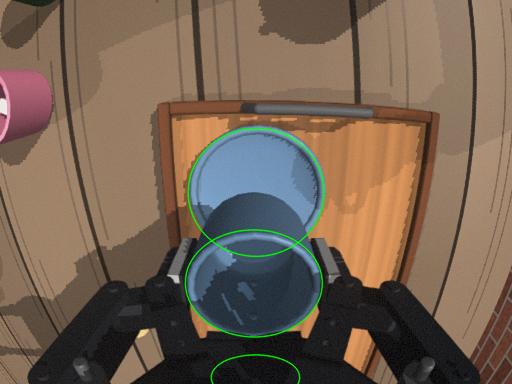

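Held rim (254,284) and saucer (256,191) both match. Lowering.

Call:
drive_tool([
  [[0,0,0],[0,0,-3],5],
  [[0,0,0],[0,0,-2],5],
  [[0,0,0],[0,0,-1],5],
  [[0,0,0],[0,0,-0.4],5],
  [[0,0,0],[0,0,-0.2],5],
  [[0,0,0],[0,0,0],5],
])

```text
clock: 10.55
position: [0.592, 0.1199, 0.0555]
ee_rot: [0.0, 0.729, 0.685, 0.0]
contact_force: [0.2, -0.1, -1.8]
width: 0.0598
gripper_force: 38.9
```

Call:
drive_tool([
  [[0,0,0],[-0.1,-0.1,-0.1],5],
  [[0,0,0],[0,0,-0.1],5],
  [[0,0,0],[0,0,0],5],
])

```text
clock: 10.92
position: [0.5908, 0.119, 0.0542]
ee_rot: [0.0, 0.729, 0.685, 0.0]
contact_force: [-1.9, -0.5, 5.2]
width: 0.0601
gripper_force: 39.7
```

Call:
drive_tool([
  [[0,0,0],[0,0,0],7.5],
  [[0,0,0],[0,0,0],8.54],
  [[0,0,0],[0,0,0],8.54],
  [[0,0,0],[0,0,1.5],8.54],
  [[0,0,0],[0,0,4],8.54],
  [[0,0,0],[0,0,4],8.54],
  [[0,0,0],[0,0,3.5],8.54],
  [[0,0,0.1],[-0.5,4,0],8.54],
])

```text
clock: 11.92
position: [0.5885, 0.1577, 0.1878]
ee_rot: [0.003, 0.694, 0.72, 0.003]
contact_force: [0.9, -0.4, -1.1]
width: 0.0852
gripper_force: 0.0
```

Call:
drive_tool([
  [[0,0,0.1],[-1,5,0],8.54],
  [[0,0,0.1],[-1,5,0],8.54],
  [[0,0,0.1],[-1,5,0],8.54],
  [[0,0,0.1],[-1,5,0],8.54],
  [[0,0,0.085],[-1,2.9,0],8.54],
  [[0,0,0],[0,0,0],8.54],
])

```text
clock: 12.68
position: [0.5346, 0.3903, 0.1836]
ee_rot: [0.0, 0.499, 0.867, 0.001]
contact_force: [1.3, -0.9, -0.4]
width: 0.0852
gripper_force: 0.0
```

```bash
python3 - <<'E'
from h import *
s=st();p=s["position"]
rim("wrist",[(.5354,.3878,.08,.0295),(.404,.346,.068,.033)],"pics/w5.png")
E
```

```text
t 12.68 pos [0.5346 0.3903 0.1836] psi 30.2 tilt [ 0.001  0.001 -1.   ] w 0.0852 gf 0.0 F [ 1.3 -0.9 -0.4]
```

View pics/w5.png

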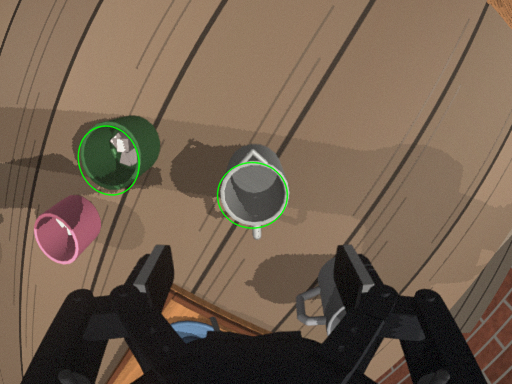

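The jug's rim centre (254,194) matches the projection, its handle is at (257,232), and the green pot also matches. Descending.

Call:
drive_tool([
  [[0,0,0],[0,0,-5],8.54],
  [[0,0,0],[0,0,-5],8.54],
  [[0,0,0],[0,0,-3.2],8.54],
  [[0,0,0],[0,0,-1.2],8.54],
  [[0,0,0],[0,0,0],8.54],
  [[0,0,0],[0,0,0],5],
  [[0,0,0],[0,0,0],5],
  [[0,0,0],[0,0,0],5],
])

```text
clock: 13.72
position: [0.5368, 0.3886, 0.041]
ee_rot: [0.001, 0.5, 0.866, 0.002]
contact_force: [0.0, -0.7, 6.5]
width: 0.0574
gripper_force: 38.5
```

Call:
drive_tool([
  [[0,0,0],[0,0,0],5],
  [[0,0,0],[0,0,0],5],
  [[0,0,0],[0,0,0],5],
])

```text
clock: 14.1
position: [0.5368, 0.3886, 0.041]
ee_rot: [0.001, 0.5, 0.866, 0.002]
contact_force: [0.4, -0.3, 5.9]
width: 0.0579
gripper_force: 38.5
```

Call:
drive_tool([
  [[0,0,0],[0,0,2],5],
  [[0,0,0],[0,0,5],5],
  [[0,0,-0.075],[0.7,-2,5],5],
  [[0,0,-0.075],[1.6,-4.7,0],5],
  [[0,0,-0.075],[1.6,-4.7,0],5],
  [[0,0,-0.075],[1.6,-4.7,0],5],
  [[0,0,-0.075],[1.6,-4.7,0],5],
  [[0,0,-0.075],[1.6,-4.7,0],5],
])

```text
clock: 15.1
position: [0.6225, 0.1315, 0.1587]
ee_rot: [-0.0, 0.682, 0.732, -0.0]
contact_force: [1.0, 0.8, -1.8]
width: 0.0577
gripper_force: 38.8
```

Call:
drive_tool([
  [[0,0,-0.075],[1.6,-4.7,0],5],
  [[0,0,-0.06],[1.6,-4.7,0],5],
  [[0,0,0],[1.5,-5,0],5],
  [[0,0,0],[0,0,-4],5],
  [[0,0,0],[0,0,0],5],
])

```text
clock: 15.72
position: [0.6663, -0.0112, 0.1152]
ee_rot: [-0.004, 0.729, 0.684, -0.003]
contact_force: [0.6, 0.4, -2.7]
width: 0.0571
gripper_force: 38.9
```

```bash
python3 - <<'E'
from h import *
s=st();p=s["position"]
rim("wrist",[(p[0],p[1],p[2]+.08-.041,.0295),(.591,.119,.079,.031),(.591,.119,.024,.056)],"pics/w6.png")
E
```

```text
t 15.72 pos [ 0.6663 -0.0112  0.1152] psi -3.6 tilt [-0.009  0.001 -1.   ] w 0.0571 gf 38.9 F [ 0.6  0.4 -2.7]
```

View pics/w6.png

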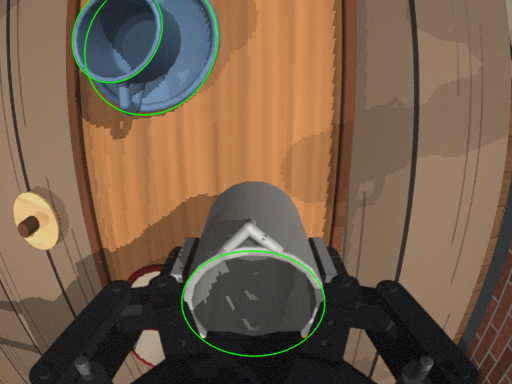

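The blue cup stands centred on its saucer with its handle to the right. The held jug (254,302) matches the projection, so I lower it.

Call:
drive_tool([
  [[0,0,0],[0,0,-3],5],
  [[0,0,0],[0,0,-2],5],
  [[0,0,0],[0,0,-1],5],
  [[0,0,0],[0,0,-0.4],5],
  [[0,0,0],[0,0,-0.2],5],
  [[0,0,0],[0,0,0],5],
])

```text
clock: 16.52
position: [0.67, -0.011, 0.0536]
ee_rot: [0.001, 0.729, 0.685, 0.0]
contact_force: [0.3, 0.2, -2.2]
width: 0.0576
gripper_force: 39.0
```

Call:
drive_tool([
  [[0,0,0],[0,0,-0.1],5],
  [[0,0,0],[0,0,-0.1],5],
  [[0,0,0],[0,0,0],5],
])

```text
clock: 16.9
position: [0.6701, -0.0111, 0.053]
ee_rot: [0.001, 0.729, 0.685, 0.001]
contact_force: [-2.5, 0.6, 6.0]
width: 0.0573
gripper_force: 39.7
```

Call:
drive_tool([
  [[0,0,0],[0,0,0],7.5],
  [[0,0,0],[0,0,0],8.54],
  [[0,0,0],[0,0,0],8.54],
  [[0,0,0],[0,0,1.5],8.54],
  [[0,0,0],[0,0,4],8.54],
  [[0,0,0],[0,0,4],8.54],
  [[0,0,0],[0,0,3.5],8.54],
  [[0,0,0.157],[-2.7,3.6,0],8.54],
])

```text
clock: 17.9
position: [0.6466, 0.0231, 0.1856]
ee_rot: [0.005, 0.672, 0.74, 0.003]
contact_force: [-0.2, 0.6, -0.2]
width: 0.0847
gripper_force: 0.0
```

Call:
drive_tool([
  [[0,0,0.157],[-2.7,3.6,0],8.54],
  [[0,0,0.157],[-2.7,3.6,0],8.54],
  [[0,0,0.157],[-2.7,3.6,0],8.54],
  [[0,0,0.157],[-2.7,3.6,0],8.54],
  [[0,0,0.157],[-2.7,3.6,0],8.54],
  [[0,0,0.157],[-2.7,3.6,0],8.54],
  [[0,0,0.157],[-2.6,3.6,0],8.54],
  [[0,0,0.157],[-2.6,3.6,0],8.54],
])

```text
clock: 18.9
position: [0.4279, 0.3142, 0.1821]
ee_rot: [0.001, 0.107, 0.994, 0.001]
contact_force: [-0.4, 0.0, 0.1]
width: 0.0852
gripper_force: 0.0
```

Call:
drive_tool([
  [[0,0,0.157],[-2.5,3.3,0],8.54],
  [[0,0,0],[0,0,0],8.54],
])

```text
clock: 19.15
position: [0.402, 0.348, 0.1819]
ee_rot: [0.0, 0.029, 1.0, 0.001]
contact_force: [0.1, -0.7, -0.6]
width: 0.0856
gripper_force: 0.0
```

```bash
python3 - <<'E'
from h import *
s=st();p=s["position"]
rim("wrist",[(.404,.346,.068,.033),(.371,.222,.068,.033)],"pics/w7.png")
E
```

```text
t 19.15 pos [0.402  0.348  0.1819] psi 86.6 tilt [ 0.001  0.002 -1.   ] w 0.0856 gf 0.0 F [ 0.1 -0.7 -0.6]
```

View pics/w7.png

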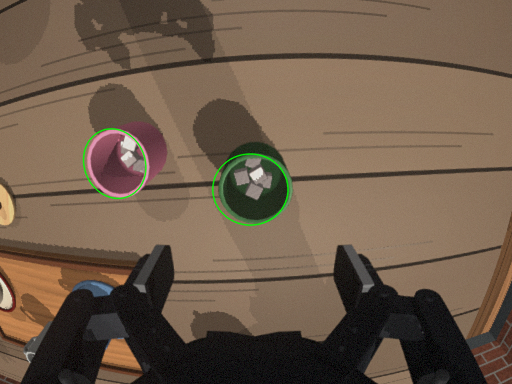

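The green pot with white cubes (253,188) matches; the pink one is at (117,163). Descending.

Call:
drive_tool([
  [[0,0,0],[0,0,-5],8.54],
  [[0,0,0],[0,0,-5],8.54],
  [[0,0,0],[0,0,-3.2],8.54],
  [[0,0,0],[0,0,-1.2],8.54],
  [[0,0,0],[0,0,0],8.54],
  [[0,0,0],[0,0,0],5],
  [[0,0,0],[0,0,0],5],
  [[0,0,0],[0,0,0],5],
])

```text
clock: 20.2
position: [0.4053, 0.3473, 0.039]
ee_rot: [0.002, 0.032, 0.999, 0.002]
contact_force: [0.3, 1.9, 6.2]
width: 0.0663
gripper_force: 39.3
```

Call:
drive_tool([
  [[0,0,0],[0,0,0],5],
  [[0,0,0],[0,0,0],5],
])

```text
clock: 20.45
position: [0.4053, 0.3473, 0.039]
ee_rot: [0.002, 0.031, 0.999, 0.002]
contact_force: [0.8, 1.6, 6.4]
width: 0.066
gripper_force: 39.3
```

Call:
drive_tool([
  [[0,0,0],[0,0,2],5],
  [[0,0,0],[0,0,5],5],
  [[0,0,0],[1,-2,5],5],
  [[0,0,0],[2.4,-4.8,0],5],
  [[0,0,0],[2.4,-4.8,0],5],
  [[0,0,0],[2.4,-4.8,0],5],
  [[0,0,0],[2.4,-4.8,0],5],
  [[0,0,0],[2.4,-4.8,0],5],
])

```text
clock: 21.45
position: [0.5337, 0.0842, 0.1571]
ee_rot: [0.0, 0.031, 1.0, -0.0]
contact_force: [0.5, 0.2, -2.9]
width: 0.066
gripper_force: 40.7
```

Call:
drive_tool([
  [[0,0,0],[2.4,-4.8,0],5],
  [[0,0,0],[2.4,-4.5,0],5],
  [[0,0,0],[0,0,-2],5],
  [[0,0,0],[0,0,0],5],
])

```text
clock: 21.95
position: [0.5796, -0.0075, 0.1353]
ee_rot: [-0.003, 0.032, 0.999, 0.0]
contact_force: [0.0, -0.0, -2.6]
width: 0.066
gripper_force: 40.7
```

```bash
python3 - <<'E'
from h import *
s=st();p=s["position"]
rim("wrist",[(p[0],p[1],p[2]+.068-.039,.033),(.591,.119,.079,.031),(.591,.119,.024,.056),(.5755,-.1299,.079,.031),(.67,-.011,.092,.0295)],"pics/w8.png")
E
```

```text
t 21.95 pos [ 0.5796 -0.0075  0.1353] psi 86.3 tilt [-0.005  0.001 -1.   ] w 0.066 gf 40.7 F [ 0.  -0.  -2.6]
```

View pics/w8.png

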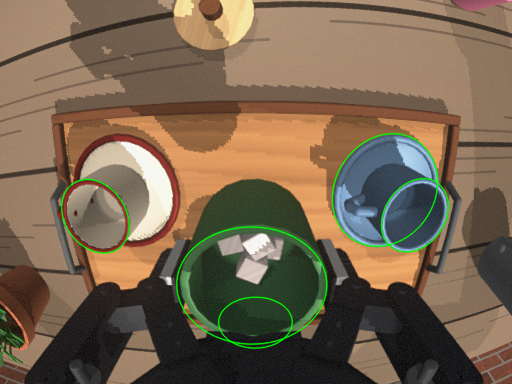

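Both cups stand centred on their saucers, and the held pot (252,286) matches. Lowering.

Call:
drive_tool([
  [[0,0,0],[0,0,-4],5],
  [[0,0,0],[0,0,-2.5],5],
  [[0,0,0],[0,0,-1.2],5],
  [[0,0,0],[0,0,-0.6],5],
  [[0,0,0],[0,0,-0.3],5],
  [[0,0,0],[0,0,0],5],
])

```text
clock: 22.75
position: [0.5821, -0.0071, 0.0515]
ee_rot: [0.001, 0.031, 1.0, -0.0]
contact_force: [-0.1, 0.7, -2.3]
width: 0.0658
gripper_force: 40.8
```

Call:
drive_tool([
  [[0,0,0],[0,0,-0.1],5],
  [[0,0,0],[0,0,-0.1],5],
  [[0,0,0],[0,0,0],5],
])

```text
clock: 23.12
position: [0.5822, -0.0071, 0.051]
ee_rot: [0.001, 0.031, 1.0, -0.0]
contact_force: [-3.1, -0.3, 8.9]
width: 0.0657
gripper_force: 41.6
```

Call:
drive_tool([
  [[0,0,0],[0,0,0],7.5],
  [[0,0,0],[0,0,0],8.2],
  [[0,0,0],[0,0,0],8.2],
  [[0,0,0],[0,0,1.5],8.2],
  [[0,0,0],[0,0,4],8.2],
  [[0,0,0],[0,0,4],8.2],
  [[0,0,0],[-2,0,1],8.2],
  [[0,0,0],[-5,-0.8,0],8.2],
])

```text
clock: 24.12
position: [0.5122, -0.0151, 0.1548]
ee_rot: [0.002, 0.031, 1.0, -0.0]
contact_force: [-0.7, -0.9, -0.3]
width: 0.0819
gripper_force: 0.0
```

Call:
drive_tool([
  [[0,0,0],[-5,-0.8,0],5],
  [[0,0,0],[-4,-0.8,0],5],
  [[0,0,0],[0,0,0],5],
  [[0,0,0],[0,0,0],5],
])

```text
clock: 24.62
position: [0.4216, -0.031, 0.154]
ee_rot: [0.001, 0.032, 1.0, 0.0]
contact_force: [1.5, -0.6, -0.9]
width: 0.0506
gripper_force: 0.0
```

```bash
python3 - <<'E'
from h import *
s=st();p=s["position"]
rim("wrist",[(.4225,-.031,.012,.035),(.4225,-.031,.034,.009)],"pics/w9.png")
E
```

```text
t 24.62 pos [ 0.4216 -0.031   0.154 ] psi 86.4 tilt [ 0.001  0.    -1.   ] w 0.0506 gf 0.0 F [ 1.5 -0.6 -0.9]
```

View pics/w9.png

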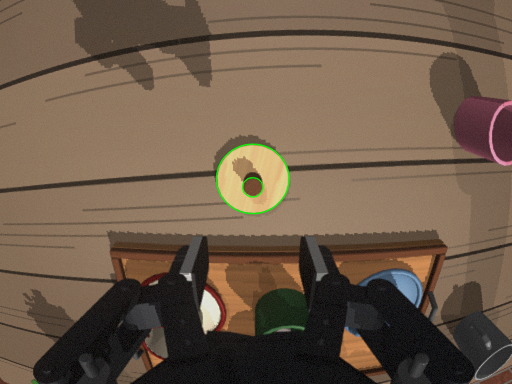

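Lid (253,179) and knob (252,187) match the projection. Descending.

Call:
drive_tool([
  [[0,0,0],[0.1,0,-5],5],
  [[0,0,0],[0,0,-4],5],
  [[0,0,0],[0,0,-2.5],5],
  [[0,0,0],[0,0,-1],5],
  [[0,0,0],[0,0,0],5],
], force=25)

```text
clock: 25.3
position: [0.4231, -0.031, 0.0284]
ee_rot: [-0.0, 0.031, 1.0, 0.0]
contact_force: [0.4, 0.3, -0.3]
width: 0.0503
gripper_force: 0.0
```

Call:
drive_tool([
  [[0,0,0],[0,0,-0.2],1],
  [[0,0,0],[0,0,0],1],
  [[0,0,0],[0,0,0],1],
  [[0,0,0],[0,0,0],1],
  [[0,0,0],[0,0,0],1],
  [[0,0,0],[0,0,0],1],
])

```text
clock: 26.05
position: [0.4234, -0.0312, 0.0276]
ee_rot: [0.001, 0.031, 1.0, -0.0]
contact_force: [-0.6, -0.3, 6.1]
width: 0.0165
gripper_force: 24.7
```

Call:
drive_tool([
  [[0,0,0],[0,0,2],1],
  [[0,0,0],[0,0,5],1],
  [[0,0,0],[0,0,4.5],1],
  [[0,0,0],[4,0.6,0],1],
  [[0,0,0],[4,0.6,0],1],
  [[0,0,0],[3,0.5,0],1],
  [[0,0,0],[0,0,0],1],
])

```text
clock: 26.92
position: [0.5344, -0.0139, 0.1415]
ee_rot: [0.001, 0.031, 1.0, 0.0]
contact_force: [1.0, 0.4, -0.3]
width: 0.017
gripper_force: 24.5
```

```bash
python3 - <<'E'
from h import *
s=st();p=s["position"]
rim("wrist",[(p[0],p[1],p[2]-.0276+.012,.035),(.5815,-.0068,.080,.033),(.5815,-.0068,.080,.0285)],"pics/w10.png")
E
```

```text
t 26.93 pos [ 0.5344 -0.0139  0.1415] psi 86.4 tilt [ 0.001 -0.    -1.   ] w 0.017 gf 24.5 F [ 1.   0.4 -0.3]
```

View pics/w10.png

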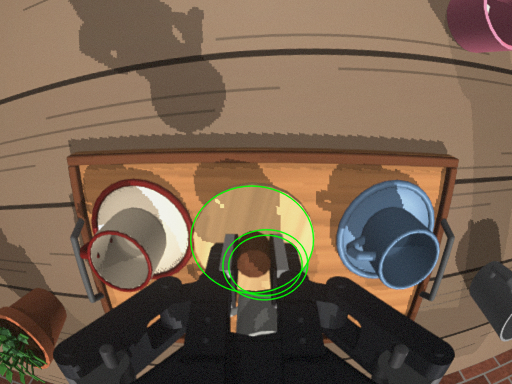

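The lid is held level and matches the projection (252,240); it hides the pot, whose place is known from its release. Moving over it and seating it gently.

Call:
drive_tool([
  [[0,0,0],[3,0.4,0],1],
  [[0,0,0],[1.8,0.3,0],1],
  [[0,0,0],[0,0,0],1],
  [[0,0,0],[0,0,-1.5],1],
  [[0,0,0],[0,0,-1.2],1],
  [[0,0,0],[0,0,-0.6],1],
  [[0,0,0],[0,0,-0.4],1],
  [[0,0,0],[0,0,0],1],
])

```text
clock: 27.98
position: [0.5804, -0.007, 0.1046]
ee_rot: [-0.0, 0.031, 1.0, 0.0]
contact_force: [-0.9, -0.4, 0.0]
width: 0.0168
gripper_force: 24.5
```

Call:
drive_tool([
  [[0,0,0],[0,0,-0.1],1],
  [[0,0,0],[0,0,-0.1],1],
  [[0,0,0],[0,0,-0.1],1],
  [[0,0,0],[0,0,0],1],
])

```text
clock: 28.48
position: [0.5805, -0.007, 0.1018]
ee_rot: [-0.0, 0.031, 1.0, 0.0]
contact_force: [0.6, 0.4, -0.5]
width: 0.0172
gripper_force: 24.5
```

Call:
drive_tool([
  [[0,0,0],[0,0,-0.1],1],
  [[0,0,0],[0,0,0],1],
])

```text
clock: 28.72
position: [0.5807, -0.0071, 0.1017]
ee_rot: [0.0, 0.031, 1.0, -0.0]
contact_force: [-0.8, -0.1, 5.8]
width: 0.0165
gripper_force: 25.0
```

Contact came at the expected seated height of 0.1017 m. Releasing and backing off to look.

Call:
drive_tool([
  [[0,0,0],[0,0,0],3],
  [[0,0,0],[0,0,0],4],
  [[0,0,0],[0,0,0],4],
  [[0,0,0],[0,0,2],4],
  [[0,0,0],[0,0,5],4],
  [[0,0,0],[0,0,5],4],
  [[0,0,0],[-4,0,2],4],
  [[0,0,0],[-5,0,0],4],
])

```text
clock: 29.72
position: [0.4916, -0.0074, 0.2427]
ee_rot: [0.002, 0.031, 1.0, -0.0]
contact_force: [-0.6, -0.8, 0.8]
width: 0.0399
gripper_force: 0.0
```

Call:
drive_tool([
  [[0,0,0],[-6,0,0],4],
  [[0,0,0],[-6,0,0],4],
  [[0,0,0],[-6,0,0],4],
  [[0,0,0],[0,0,0],4],
])

```text
clock: 30.22
position: [0.306, -0.0063, 0.2404]
ee_rot: [-0.001, 0.032, 0.999, 0.0]
contact_force: [0.5, -0.5, 0.2]
width: 0.0401
gripper_force: 0.0
```

```bash
python3 - <<'E'
from h import *
st()
cal,im=rim("top",[],"pics/t2.png",False)
C=[(.5832,-.0055,.086,.035),(.5832,-.0055,.108,.009),(.591,.119,.024,.056),(.5755,-.13,.024,.056),(.591,.119,.079,.031),(.5755,-.13,.079,.031),(.6705,-.011,.092,.0295)]
big=cv2.resize(im[100:220,175:335],None,fx=5,fy=5,interpolation=cv2.INTER_CUBIC)
a=np.linspace(0,6.283,60)
for x,y,z,r in C:
    p=(np.array([proj(cal,(x+r*np.cos(t),y+r*np.sin(t),z)) for t in a])-[175,100]+.5)*5
    cv2.polylines(big,[p.round().astype(int)],True,(0,255,0),1)
cv2.imwrite("pics/t2c.png",big)
E
```

```text
t 30.23 pos [ 0.306  -0.0063  0.2404] psi 86.4 tilt [-0.002  0.    -1.   ] w 0.0401 gf 0.0 F [ 0.5 -0.5  0.2]
```

View pics/t2c.png

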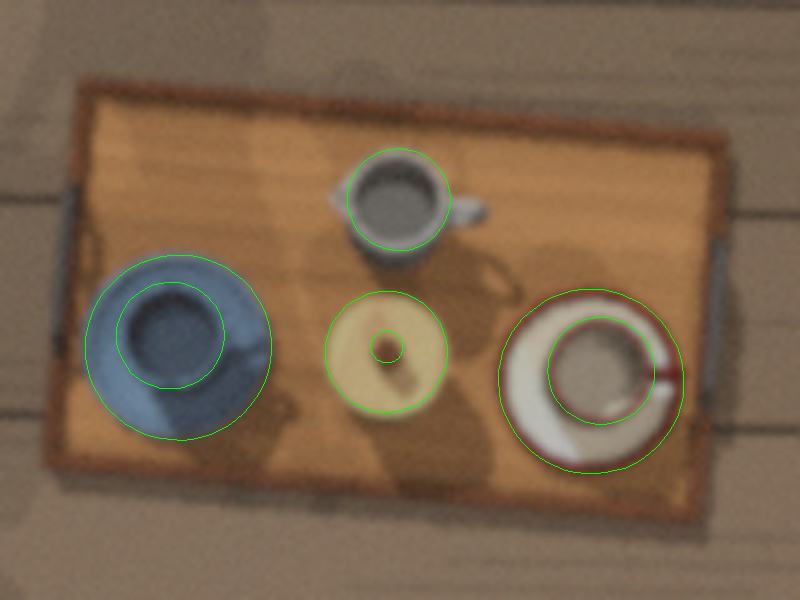

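The top view shows both cups on their own saucers with handles right (blue (175,337), red (602,372)), the lidded pot midway (387,352) and the jug behind it (398,201). All are within about 4 mm of target. Handing in.

```bash
python3 -c "
from rig import job;print(job.sign_off())"
```

```text
the job is handed in; nothing more can be done
None
```

The tray is laid as asked and handed in at about 30 s of robot time; in the last top view everything stands within about 4 mm of its target, but the sign-off returned no verdict.

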